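# Set the end stop of a press: bottom the stop screw, back off a quarter turn

### The arm

A 6-joint arm with a two-finger parallel gripper is mounted at the origin on the work surface. World frame = base frame: x ahead of the robot, y to its left, z up, the work surface at z = 0. Lengths are in m, angles in rad, forces in N, time in s.
With the tool pointing down it reaches from about 0.225 to 0.875 m from the base axis. Payload 3.4 kg.
Tool frame: the origin (TCP) lies between the finger pads; the fingertips stand 11 mm ahead of it and the grasp point (between the pads) lies 8 mm behind it; z points along the fingers, y is the line along which they close (so a half turn about z gives the same grasp; the last joint's range is limited). The gripper opens to 85 mm and grips with 20 to 120 N. Pads are 22 mm wide; open, the fingers measure 114 mm over their backs; the gripper's body (76 mm by 85 mm) begins 54 mm behind the grasp point. The pads swing forward as they close: fully open they stand 13 mm farther back than shut.
Start: joints at [1.003, 0.276, 1.505, -0, 1.361, -0.121], TCP at [0.248, 0.519, 0.242] pointing down, gripper open.
Joint ranges: [-2.89, 2.89], [-0.75, 2.08], [0.22, 2.7], [-1.18, 4.32], [0.11, 2.71], [-2.7, 2.7]. Speed limits (rad/s): [2.57, 2.57, 3.14, 3.14, 3.14, 3.14].

### API

Orientations are given as a unit quaternion [w, x, y, z].
In Python, from rig import sensors, eyes, manip gives the robot as it stands.
- The arm moves only by the tool drive_tool, never from a script. Its argument "deltas" is a list of rows, each an object with "linear": the shift along the world's x, y, z in mm, a list of three; "twist": the turn about the world's z in degrees; "claw": the opening, from 0 (shut) to 1 (fully open). In form: [{"linear": [tx, ty, tz], "twist": twist, "claw": claw}, ...]. A call has 1 to 12 rows; each row is the pose to reach, as a shift and turn from the pose commanded when the call began; what a row does not reach only later rows make up. A row lasts 1/12 s, in which the tool goes at most 41.7 mm and 7.16 degrees, less where a joint would pass 70% of its speed; a pose out of reach is approached as far as the arm can. A call with a gripper value outside its range is refused whole. The fingers move at their own pace and stop on an object; "squeeze" is the grip in N (left out, the last holds). Time passes only in rows, so rows that repeat a pose let the fingers close. It gives the time, the measured TCP pose, the force, the opening and the grip force at its end, in the units of the state.
- sensors.get_state(): the state, without advancing time (a new reading comes with each control period).
- eyes.get_image(name): name is "side" or "top" or "wrist"; returns the picture (384x512x3 uint8, red, green, blue); there is no depth.
- eyes.camera_model(name): a dict with "intrinsics" (3x3 intrinsics, pixels), "R" (3x3) and "t" (3): a world point X has camera coordinates R X + t. Camera axes: x right, y down, z forward; pixel columns grow to the right and rows downward; lengths in m; the calibration is good to about 2 mm. The wrist camera is an equidistant fisheye: a pixel r from the principal point sees the ray r / f radians off the axis. A picture is of the moment at which its call begins: read the wrist's pose just before it. camera_model takes no time and is no camera call; for the wrist camera it gives the pose at the moment of the call.
- manip.sign_off(): hands the job in; it is judged then, once.
The state is a dict: "clock": time; "qpos": joint angles; "qd": joint speeds; "effort": joint torques, N m; "position": TCP position; "ee_rot": TCP orientation; "contact_force": force on the tool from outside, world axes, zero at the start; "moment": the same for the moment, N m; "width": finger opening in m; "gripper_force": force on a finger pad.
Only numpy, scipy, OpenCV 4.12 (cv2) and the standard library are available. Lean on these libraries where they do the work, as an engineer would, in place of code of your own. Each camera call takes 0.05 s, during which the arm holds its last target. There are 200 camera calls.

### The job

Set the end stop of the press: wind the crank clockwise (seen from above) until its screw bottoms and the load needle swings past the first long mark on the dial for a moment, but never as far as the second long mark. Then back the crank off a quarter turn from its furthest point, which the drag hand marks, and let go. Drive the crank only by its loose grip sleeve, and leave the tools, jars and other things around it where they are.

Things in the scene. Friction and masses are not known exactly. Their poses are not given: they have to be found in the camera images.
- axis (a point): Point on the vertical screw axis, 135 mm above the table (level with the sleeve's foot). The axis stands on the black block of the stop unit, 70 mm from the block's middle towards its -y end.
- unit: Stop unit of the press: black block 220 mm (its x, away from the robot at yaw 0) by 360 mm (its y), top 65 mm above the table, bolted down. Origin under its middle. It carries the screw with the crank (70 mm towards -y) and the load dial (115 mm towards +y).
- grip (a point): Middle of the grip sleeve, 166 mm above the table, 75 mm from the screw axis; turns with the crank. Below the sleeve is the crank arm, 20 mm wide, top 130 mm above the table; over it only the pin's head, 20 mm wide, top 204 mm. The sleeve's circle is free all round, and the crank neither rises nor sinks as it turns.
- sleeve: Loose grip sleeve: upright grey plastic cylinder, 28 mm in diameter with 32 mm rims at both ends, 66 mm long, from 133 to 199 mm above the table. It spins freely on the crank's pin, so its own yaw means nothing. Origin at the centre of its foot, z up.
- crank: Steel crank. Origin on the screw axis, 65 mm above the table, x along the arm to the sleeve, z up. Starts 140 to 250 degrees short of the bottom; clockwise (yaw falling) winds down, against grease drag (about 2 N at the sleeve at 1 rad/s). Where the screw bottoms differs every time and cannot be seen; from there it gives by about 1 mm per 2.7 N at the sleeve. Left alone it stays put.
- telltale: Drag hand: loose aluminium pointer, 70 mm long, flat under the crank arm on the screw axis, 97 to 103 mm up. A pin under the arm pushes it along clockwise and leaves it at the furthest angle reached. Origin as the crank's; when pin and hand touch, its x axis lies along the crank arm; a quarter turn back, the sleeve is on its +y axis. It starts somewhat short of the bottom, ahead of the crank.
- needle (a joint): Load needle of the dial, rad, clockwise from rest: the torque on the bottomed screw, about 0.05 rad per newton pushed at the sleeve along its circle. Within 0.1 of zero while the crank turns freely. First long mark at 0.4 rad (about 8 N), second at 1.2 rad (about 24 N); short marks every 0.2 rad.
- dial (a point): Centre of the load dial, 83 mm above the table: white face, 96 mm across, flat on the block. The needle is black, 39 mm long from the pivot, and at rest points along the block's -x (towards the robot at yaw 0).
- jar_tall: Bystander: amber jar, 64 mm in diameter, 100 mm high; origin under its centre.
- jar_low: Bystander: low glass jar, 72 mm in diameter, 60 mm high; origin under its centre.
- wrench: Bystander: steel wrench 170 mm long, lying flat; origin under its middle.
- scraper: Bystander: spatula 180 mm long, lying flat; origin under its middle.
- puck: Bystander: aluminium puck 44 mm in diameter, 18 mm high, standing on the block, top 83 mm above the table; origin under its centre.
- tray: Bystander: open steel tray 120 x 160 mm, 35 mm high; origin under its centre.
- carton: Bystander: cardboard box 90 x 130 mm, 50 mm high; origin under its centre.

How it is judged:
By the outcome, as a careful person would: the job done as asked, in the order asked, and still so for the second after the job is handed in, with the robot touching nothing.
It also fails if it takes over 64 s, if anything falls off the work surface, if the arm or the gripper's body presses on something with over 40 N, if the wrist force passes 120 N, or if a joint passes its speed limit or range.

## Working session

There is one attempt and no reset: what is moved stays moved. The work goes in short steps, Python scripts to look and compute and a tool call to move; the robot and the scene stay as the last step left them, time stands still between calls to the robot, and variables do not carry over. Pictures are saved under pics/ and viewed, at most 10 in all, crops included, and the job is handed in when it is done.

Besides the shell and the picture viewer there is one more tool, called by a JSON object that holds its "name" and its "arguments", one argument or row to a line. drive_tool: Moves the arm, as the interface text tells. Its arguments: {"type":"object","properties":{"deltas":{"type":"array","items":{"type":"object","properties":{"linear":{"type":"array","items":{"type":"number"}},"twist":{"type":"number"},"claw":{"type":"number"}}}},"squeeze":{"type":"number"}},"required":["deltas"]}

```bash
mkdir -p pics; ls
python3 - <<'E'
from rig import sensors, eyes
import cv2,numpy as np
s=sensors.get_state();print(s)
a=eyes.get_image("top");b=eyes.get_image("side")
cv2.imwrite("pics/top0.png",a[:,:,::-1]);cv2.imwrite("pics/side0.png",b[:,:,::-1])
for n in("top","side","wrist"):print(n,eyes.camera_model(n))
E
```

```text
pics
{'clock': 0.0, 'qpos': array([ 1.00302615e+00,  2.76627079e-01,  1.50615999e+00,  5.18779081e-06,
        1.36071382e+00, -1.20977270e-01]), 'qd': array([-0.00080614, -0.00011914, -0.00226504,  0.00133383, -0.0002817 ,
       -0.00033317]), 'effort': array([ 9.24512788e-04, -4.16763318e+01, -2.45801586e+01, -2.98308332e-04,
        1.10727726e-02,  5.62371270e-06]), 'position': array([0.24815135, 0.51811616, 0.24141071]), 'ee_rot': array([-3.24504294e-04,  2.21543377e-01,  9.75150051e-01, -8.97241871e-04]), 'contact_force': array([ 0.9571868 , -0.72441515, -0.4627769 ]), 'moment': array([-0.01663602,  0.01086698, -0.01015017]), 'gripper_force': 0.0, 'width': 0.08541960549200785}
top {'intrinsics': array([[445.78750423,   0.        , 259.30929354],
       [  0.        , 445.78750423, 199.1200044 ],
       [  0.        ,   0.        ,   1.        ]]), 'R': array([[ 0.01503085, -0.99963951,  0.02224704],
       [-0.98886036, -0.01815662, -0.14773465],
       [ 0.14808533, -0.01977863, -0.98877679]]), 't': array([0.01118355, 0.58877917, 1.07703201])}
side {'intrinsics': array([[464.46757638,   0.        , 253.48396255],
       [  0.        , 464.46757638, 187.03886692],
       [  0.        ,   0.        ,   1.        ]]), 'R': array([[-0.97571032, -0.21788244,  0.02272923],
       [-0.16004735,  0.63815476, -0.7530892 ],
       [ 0.14958015, -0.73843466, -0.65752569]]), 't': array([0.5661723 , 0.14154571, 1.30493601])}
wrist {'intrinsics': array([[297.31863964,   0.        , 251.85343592],
       [  0.        , 297.31863964, 192.44510881],
       [  0.        ,   0.        ,   1.        ]]), 'R': array([[ 0.43233616,  0.90171124, -0.00151359],
       [ 0.85747112, -0.41060422,  0.31007651],
       [ 0.27897799, -0.13535514, -0.9507104 ]]), 't': array([-0.57539241, -0.04066265,  0.38121557])}
```

View pics/top0.png

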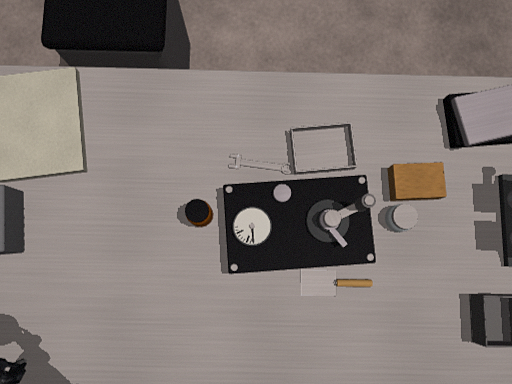

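View pics/side0.png

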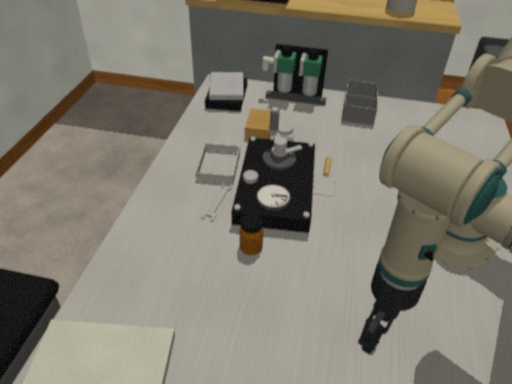

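The top view shows the block (corners near (224,187), (366,177), (375,262) and (230,272)), the dial at (252,226), the hub near (330,220), the sleeve top at (369,200) and the drag hand ending near (345,244). The side view shows the same arrangement with the gripper clear of it.

```bash
cat > h.py <<'E'
import numpy as np,cv2
from rig import sensors,eyes
def ray(n,px,cm=None):
    c=cm or eyes.camera_model(n);K=c["intrinsics"];u=(np.array(px,float)-K[:2,2])/K[0,0]
    if n=="wrist":
        r=np.hypot(*u);d=np.r_[u/r*np.sin(r),np.cos(r)] if r>0 else np.array([0,0,1.])
    else: d=np.r_[u,1]
    return -c["R"].T@c["t"],c["R"].T@d
def onz(n,px,z,cm=None):
    o,d=ray(n,px,cm);return o+d*(z-o[2])/d[2]
def proj(n,X,cm=None):
    c=cm or eyes.camera_model(n);p=c["R"]@X+c["t"];K=c["intrinsics"]
    return K[0,0]*p[:2]/p[2]+K[:2,2]
E
python3 - <<'E'
from h import *
a=cv2.imread("pics/top0.png");b=cv2.imread("pics/side0.png")
m=(a.max(2)<45).astype(np.uint8)
roi=np.zeros_like(m);roi[165:285,215:385]=1;m*=roi
m=cv2.morphologyEx(m,cv2.MORPH_OPEN,np.ones((3,3)));
cs,_=cv2.findContours(m,0,2);c=max(cs,key=cv2.contourArea);r=cv2.minAreaRect(cv2.convexHull(c));bx=cv2.boxPoints(r)
ap=cv2.approxPolyDP(cv2.convexHull(c),8,True)[:,0];print("quad",ap.tolist())
P=np.array([onz("top",p,.065) for p in ap]);print(P.round(4))
g=cv2.cvtColor(a,cv2.COLOR_BGR2GRAY)
w=((g>150)*1).astype(np.uint8);w[:, :225]=0;w[:,280:]=0;w[:200]=0;w[255:]=0
cs,_=cv2.findContours(w,0,2);c=max(cs,key=cv2.contourArea);e=cv2.fitEllipse(cv2.convexHull(c));print("dial",e,onz("top",e[0],.083))
print("sleeve guess",onz("top",(369,200),.2))
big=np.hstack([cv2.resize(a[180:265,295:385],None,fx=6,fy=6,interpolation=2),])
cv2.imwrite("pics/c1.png",big)
E
```

```text
quad [[366, 183], [367, 262], [228, 265], [232, 184]]
[[ 0.6308 -0.2439  0.065 ]
 [ 0.4358 -0.2423  0.065 ]
 [ 0.4235  0.0944  0.065 ]
 [ 0.6219  0.0896  0.065 ]]
dial ((251.81088256835938, 225.7846221923828), (35.91730880737305, 36.080997467041016), 162.10838317871094) [0.51752562 0.03883496 0.083     ]
sleeve guess [ 0.56752968 -0.21399005  0.2       ]
```

View pics/c1.png

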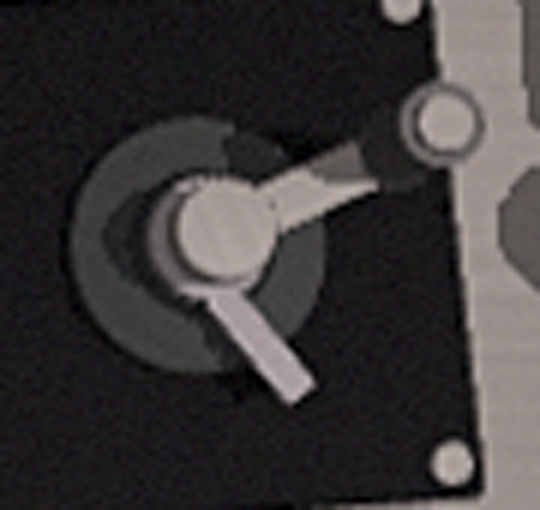

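The crop shows the pin head at crop (446,122), which is image pixel (369.3,200.3). The hub disc centre is near (328,220.8), and the drag-hand tip is near crop (303,393).

Run:
```python
from h import *
a=cv2.imread("pics/top0.png");g=cv2.cvtColor(a,cv2.COLOR_BGR2GRAY)
# block edges: bottom edge and top edge scan columns
def edge(cols,rng):
    pts=[]
    for c in cols:
        col=g[rng[0]:rng[1],c].astype(float);d=np.abs(np.diff(cv2.GaussianBlur(col[:,None],(1,3),0)[:,0]))
        k=d.argmax();pts.append((c,rng[0]+k+.5))
    return np.array(pts,np.float32)
for cols,rng in ((range(240,355,3),(255,280)),(range(235,285,3),(172,195))):
    p=edge(cols,rng);q=np.array([onz("top",x,.065)[:2] for x in p]);
    vx,vy,x0,y0=cv2.fitLine(q.astype(np.float32),cv2.DIST_HUBER,0,.001,.001).ravel();print("edge yaw deg",np.degrees(np.arctan2(-vx,vy) if vy>0 else np.arctan2(vx,-vy)),x0,y0)
dial=onz("top",(251.8+.0,225.8),.083)[:2]
hub=onz("top",(328,220.8),.068)[:2]
sl=onz("top",(369.3,200.3),.204)[:2];tip=onz("top",(295+303/6,180+393/6),.103)[:2]
v=dial-hub;print("dial",dial,"hub",hub,"d",np.hypot(*v),"yaw",np.degrees(np.arctan2(-v[0],v[1])))
print("sleeve",sl,np.hypot(*(sl-hub)),np.degrees(np.arctan2(*(sl-hub)[::-1])))
print("tip",tip,np.hypot(*(tip-hub)),np.degrees(np.arctan2(*(tip-hub)[::-1])))
```

```text
edge yaw deg 5.135603 0.4183606 -0.07229927
edge yaw deg 4.774627 0.62775874 0.03323033
dial [0.51748816 0.03886045] hub [ 0.53426499 -0.14756488] d 0.18717869516215188 yaw 5.142319887414646
sleeve [ 0.56627659 -0.21354707] 0.07333752423934788 -64.11941183546226
tip [ 0.47301919 -0.18226866] 0.07039460033761236 -150.46275566412936
```

{"name": "drive_tool", "arguments": {
  "deltas": [
    {"linear": [318, -732, 30], "twist": -54, "claw": 0.7},
    {"linear": [318, -732, 30], "twist": -54, "claw": 0.7},
    {"linear": [318, -732, 30], "twist": -54, "claw": 0.7},
    {"linear": [318, -732, 30], "twist": -54, "claw": 0.7},
    {"linear": [318, -732, 30], "twist": -54, "claw": 0.7},
    {"linear": [318, -732, 30], "twist": -54, "claw": 0.7},
    {"linear": [318, -732, 30], "twist": -54, "claw": 0.7},
    {"linear": [318, -732, 30], "twist": -54, "claw": 0.7},
    {"linear": [318, -732, 30], "twist": -54, "claw": 0.7},
    {"linear": [318, -732, 30], "twist": -54, "claw": 0.7},
    {"linear": [318, -732, 30], "twist": -54, "claw": 0.7},
    {"linear": [318, -732, 30], "twist": -54, "claw": 0.7}
  ]
}}

```text
clock: 1.1
position: [0.4476, 0.0583, 0.2611]
ee_rot: [-0.0, 0.64, 0.768, 0.0]
contact_force: [0.5, 1.0, 0.2]
width: 0.06
gripper_force: 0.0
```

{"name": "drive_tool", "arguments": {
  "deltas": [
    {"linear": [118, -272, 0], "claw": 0.7},
    {"linear": [118, -272, 0], "claw": 0.7},
    {"linear": [118, -272, 0], "claw": 0.7},
    {"linear": [118, -272, 0], "claw": 0.7},
    {"linear": [118, -272, 0], "claw": 0.7},
    {"linear": [118, -272, 0], "claw": 0.7},
    {"linear": [118, -272, 0], "claw": 0.7},
    {"linear": [118, -272, 0], "claw": 0.7},
    {"linear": [118, -272, 0], "claw": 0.7},
    {"linear": [118, -272, 0], "claw": 0.7},
    {"linear": [118, -272, 0], "claw": 0.7}
  ]
}}

```text
$.deltas[0]: bad value
```

Run:
```python
from h import *
s=sensors.get_state();print(s["clock"],s["position"],s["qpos"].round(2))
w=eyes.get_image("wrist");c=eyes.camera_model("wrist");cv2.imwrite("pics/w1.png",w[:,:,::-1])
for X in((.5666,-.2140,.204),(.534,-.1465,.13)):print(proj("wrist",np.array(X)) , (lambda p:(np.arctan2(np.hypot(p[0],p[1]),p[2])*c["intrinsics"][0,0]*p[:2]/np.hypot(p[0],p[1])+c["intrinsics"][:2,2]))(c["R"]@np.array(X)+c["t"]))
```

```text
1.1 [0.44759565 0.05832159 0.26106208] [-0.02  0.08  1.71  0.    1.35 -0.21]
[318.03022778 477.76361   ] [304.11023951 417.74815626]
[291.11592004 358.55267418] [287.49542452 343.23546463]
```

View pics/w1.png

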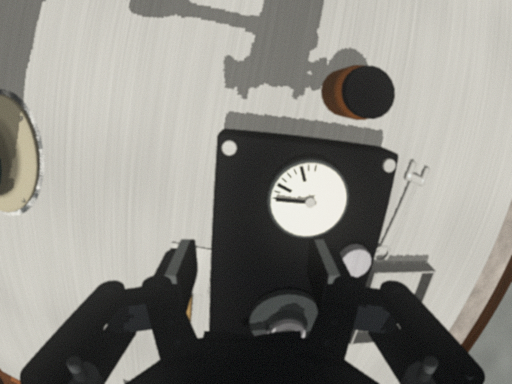

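The wrist view is over the dial, with the dial centre at (311,201) and the needle at rest pointing left to (276,199). The move was refused because "twist" was missing, so I'm resending it with that field.

{"name": "drive_tool", "arguments": {
  "deltas": [
    {"linear": [118, -272, 0], "twist": 0, "claw": 0.7},
    {"linear": [118, -272, 0], "twist": 0, "claw": 0.7},
    {"linear": [118, -272, 0], "twist": 0, "claw": 0.7},
    {"linear": [118, -272, 0], "twist": 0, "claw": 0.7},
    {"linear": [118, -272, 0], "twist": 0, "claw": 0.7},
    {"linear": [118, -272, 0], "twist": 0, "claw": 0.7},
    {"linear": [118, -272, 0], "twist": 0, "claw": 0.7},
    {"linear": [118, -272, 0], "twist": 0, "claw": 0.7},
    {"linear": [118, -272, 0], "twist": 0, "claw": 0.7},
    {"linear": [118, -272, 0], "twist": 0, "claw": 0.7}
  ]
}}

```text
clock: 1.98
position: [0.565, -0.211, 0.2602]
ee_rot: [-0.001, 0.64, 0.768, 0.0]
contact_force: [-0.1, 1.1, -0.4]
width: 0.0598
gripper_force: 0.0
```

Run:
```python
from h import *
s=sensors.get_state();print(s["clock"],s["position"],s["contact_force"],s["qpos"].round(2))
w=eyes.get_image("wrist");c=eyes.camera_model("wrist");cv2.imwrite("pics/w2.png",w[:,:,::-1])
for X in((.5666,-.2140,.204),(.534,-.1465,.13)):print((lambda p:(np.arctan2(np.hypot(p[0],p[1]),p[2])*c["intrinsics"][0,0]*p[:2]/np.hypot(p[0],p[1])+c["intrinsics"][:2,2]))(c["R"]@np.array(X)+c["t"]))
```

```text
1.9833 [ 0.56498389 -0.21100886  0.26020767] [-0.07206693  1.14583267 -0.38294609] [-0.47  0.31  1.41  0.    1.42 -0.65]
[252.1955055  223.62626772]
[229.58614488 112.84766763]
```

View pics/w2.png

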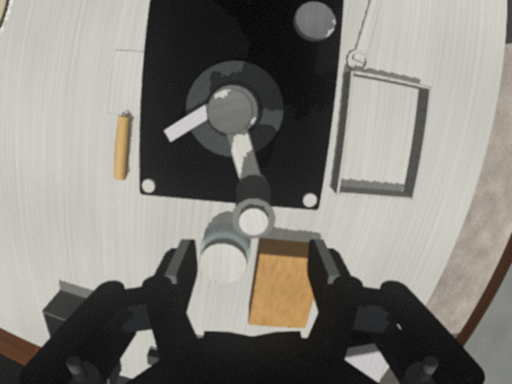

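The pin head appears at (254,221) where I predicted (252,224), about 1 mm off. The hub is at (232,110) against a prediction of (230,113). I'm descending.

{"name": "drive_tool", "arguments": {
  "deltas": [
    {"linear": [0, 0, -34], "twist": 0, "claw": 0.7},
    {"linear": [0, 0, -68], "twist": 0, "claw": 0.7},
    {"linear": [0, 0, -102], "twist": 0, "claw": 0.7},
    {"linear": [0, 0, -102], "twist": 0, "claw": 0.7},
    {"linear": [0, 0, -102], "twist": 0, "claw": 0.7}
  ]
}}

```text
clock: 2.45
position: [0.5641, -0.2094, 0.1583]
ee_rot: [-0.002, 0.639, 0.769, -0.0]
contact_force: [-0.3, -0.3, -0.5]
width: 0.06
gripper_force: 0.0
```

Run:
```python
from h import *
s=sensors.get_state();print(s["clock"],s["position"],s["contact_force"],s["moment"])
```

```text
2.45 [ 0.56410582 -0.20938035  0.15832421] [-0.30176023 -0.29906313 -0.48713241] [ 0.01726957 -0.00940972  0.01737008]
```

{"name": "drive_tool", "arguments": {
  "deltas": [
    {"linear": [2, -4.5, 0], "twist": 0, "claw": 0.7},
    {"linear": [2, -4.5, 0], "twist": 0, "claw": 0.7},
    {"linear": [2, -4.5, 0], "twist": 0, "claw": 0.0},
    {"linear": [2, -4.5, 0], "twist": 0, "claw": 0.0},
    {"linear": [2, -4.5, 0], "twist": 0, "claw": 0.0},
    {"linear": [2, -4.5, 0], "twist": 0, "claw": 0.0},
    {"linear": [2, -4.5, 0], "twist": 0, "claw": 0.0}
  ],
  "squeeze": 20
}}

```text
clock: 3.03
position: [0.5682, -0.2166, 0.1605]
ee_rot: [0.001, 0.64, 0.768, 0.0]
contact_force: [-0.5, 0.5, 6.0]
width: 0.0278
gripper_force: 22.7
```

Run:
```python
from h import *
t=np.radians(-64.2-5*np.arange(0,50));P=75*np.c_[np.cos(t),np.sin(t)]
for k in(0,12,24):print([list(x) for x in (P[k+1:k+13]-P[k]).round(1).tolist()])
```

```text
[[-6.0, -2.6], [-12.2, -4.6], [-18.6, -6.1], [-25.1, -7.1], [-31.6, -7.5], [-38.1, -7.3], [-44.6, -6.5], [-51.0, -5.2], [-57.3, -3.3], [-63.4, -0.9], [-69.2, 2.1], [-74.8, 5.5]]
[[-5.2, 3.9], [-10.1, 8.3], [-14.6, 13.0], [-18.7, 18.2], [-22.3, 23.6], [-25.4, 29.4], [-28.0, 35.4], [-30.0, 41.6], [-31.5, 48.0], [-32.5, 54.5], [-32.8, 61.0], [-32.6, 67.5]]
[[0.8, 6.5], [2.1, 12.9], [4.0, 19.2], [6.4, 25.3], [9.3, 31.1], [12.8, 36.7], [16.7, 41.9], [21.0, 46.8], [25.8, 51.3], [30.9, 55.3], [36.4, 58.9], [42.2, 62.0]]
```

{"name": "drive_tool", "arguments": {
  "deltas": [
    {"linear": [-6.0, -2.6, 0], "twist": 0, "claw": 0},
    {"linear": [-12.2, -4.6, 0], "twist": 0, "claw": 0},
    {"linear": [-18.6, -6.1, 0], "twist": 0, "claw": 0},
    {"linear": [-25.1, -7.1, 0], "twist": 0, "claw": 0},
    {"linear": [-31.6, -7.5, 0], "twist": 0, "claw": 0},
    {"linear": [-38.1, -7.3, 0], "twist": 0, "claw": 0}
  ]
}}

```text
clock: 3.53
position: [0.5309, -0.2246, 0.1605]
ee_rot: [0.003, 0.64, 0.768, 0.001]
contact_force: [2.2, -1.4, 5.1]
width: 0.0275
gripper_force: 22.6
```

Run:
```python
from h import *
s=sensors.get_state();print(s["clock"],s["position"],s["contact_force"],s["width"],s["gripper_force"])
```

```text
3.5333 [ 0.53088354 -0.22456886  0.16050364] [ 2.22332595 -1.3976064   5.11395587] 0.027454821179593927 22.646982260982895
```

{"name": "drive_tool", "arguments": {
  "deltas": [
    {"linear": [-6.5, 0.8, 0], "twist": 0, "claw": 0},
    {"linear": [-12.9, 2.1, 0], "twist": 0, "claw": 0},
    {"linear": [-19.2, 4.0, 0], "twist": 0, "claw": 0},
    {"linear": [-25.3, 6.4, 0], "twist": 0, "claw": 0},
    {"linear": [-31.1, 9.4, 0], "twist": 0, "claw": 0},
    {"linear": [-36.7, 12.8, 0], "twist": 0, "claw": 0},
    {"linear": [-41.9, 16.7, 0], "twist": 0, "claw": 0},
    {"linear": [-46.8, 21.1, 0], "twist": 0, "claw": 0},
    {"linear": [-51.3, 25.8, 0], "twist": 0, "claw": 0},
    {"linear": [-55.4, 31.0, 0], "twist": 0, "claw": 0},
    {"linear": [-59.0, 36.4, 0], "twist": 0, "claw": 0},
    {"linear": [-62.1, 42.2, 0], "twist": 0, "claw": 0}
  ]
}}

```text
clock: 4.53
position: [0.4672, -0.1833, 0.1605]
ee_rot: [0.002, 0.64, 0.768, -0.001]
contact_force: [-3.3, -3.9, 8.1]
width: 0.0276
gripper_force: 22.9
```

Run:
```python
from h import *
s=sensors.get_state();print(s["clock"],s["position"],s["contact_force"],s["width"],s["gripper_force"])
p=[[.5682,-.2166],[.5309,-.2246],s["position"][:2]]
p=np.array(p);A=np.c_[2*p,np.ones(3)];c=np.linalg.solve(A,(p**2).sum(1));print("fit",c[:2],np.sqrt(c[2]+c[0]**2+c[1]**2))
C=[.5356,-.1491];d=s["position"][:2]-C;print(np.hypot(*d),np.degrees(np.arctan2(d[1],d[0])))
t=cv2.imread("pics/top0.png")
a=eyes.get_image("top");cv2.imwrite("pics/t1.png",cv2.resize(a[165:285,215:385,::-1],None,fx=4,fy=4,interpolation=2))
w=eyes.get_image("wrist");cv2.imwrite("pics/w3.png",w[:,:,::-1])
```

```text
4.5333 [ 0.46723581 -0.18332478  0.16053487] [-3.29674407 -3.8581396   8.09426916] 0.027555376623446606 22.867769300937653
fit [ 0.53431973 -0.14958887] 0.0750890417238257
0.07645258773301353 -153.40633672151841
```

View pics/t1.png

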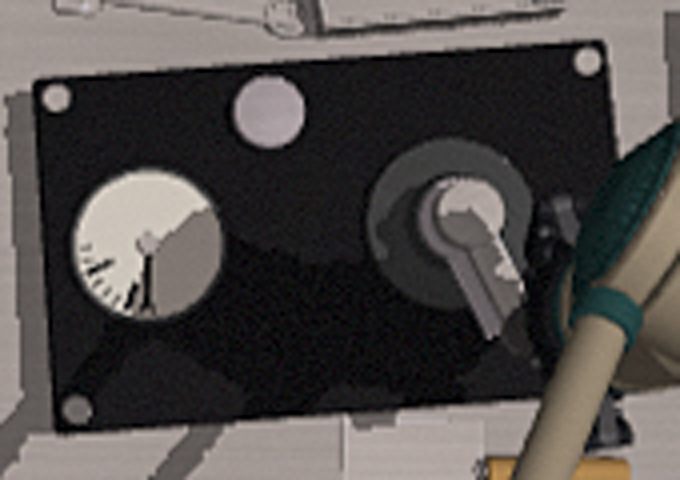

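The crop shows the needle at rest, from (148,245) to (148,305). The crank has caught up with the drag hand, whose tip is near (490,338). I'm winding on to 135°, which is still short of any possible bottom.

{"name": "drive_tool", "arguments": {
  "deltas": [
    {"linear": [-2.6, 6.0, 0], "twist": 0, "claw": 0},
    {"linear": [-4.6, 12.2, 0], "twist": 0, "claw": 0},
    {"linear": [-6.1, 18.6, 0], "twist": 0, "claw": 0},
    {"linear": [-7.1, 25.1, 0], "twist": 0, "claw": 0},
    {"linear": [-7.4, 31.6, 0], "twist": 0, "claw": 0},
    {"linear": [-7.2, 38.1, 0], "twist": 0, "claw": 0},
    {"linear": [-6.4, 44.6, 0], "twist": 0, "claw": 0},
    {"linear": [-5.1, 51.0, 0], "twist": 0, "claw": 0},
    {"linear": [-3.2, 57.3, 0], "twist": 0, "claw": 0},
    {"linear": [-3.2, 57.3, 0], "twist": 0, "claw": 0}
  ]
}}

```text
clock: 5.47
position: [0.4637, -0.1234, 0.1604]
ee_rot: [0.0, 0.64, 0.769, -0.0]
contact_force: [-3.8, 2.0, 11.6]
width: 0.0276
gripper_force: 23.0
```

```bash
cat >> h.py <<'E'
C=np.array([.5345,-.1496])
def st():
    s=sensors.get_state();d=s["position"][:2]-C;r=np.hypot(*d);u=d/r;f=s["contact_force"]
    print(s["clock"],s["position"].round(4),"r",round(r*1e3,1),"ang",round(np.degrees(np.arctan2(d[1],d[0])),2),"Frad",round(f[:2]@u,2),"Ftan_ccw",round(f[:2]@[-u[1],u[0]],2),"w",s["width"].round(4))
def needle(show=None):
    "darkness-weighted direction of the needle, from rest, from the top view"
    a=eyes.get_image("top")
    g=cv2.cvtColor(a,cv2.COLOR_RGB2GRAY).astype(np.float32)
    cm=eyes.camera_model("top");yaw=np.radians(5.05)
    c=proj("top",np.array([.5175,.0388,.084]),cm)
    best=[]
    for a_ in np.arange(-.2,1.5,.02):
        th=yaw+np.pi-a_ # world direction
        v=[]
        for r in np.arange(.010,.032,.001):
            p=proj("top",np.array([.5175+r*np.cos(th),.0388+r*np.sin(th),.084]),cm)
            v.append(cv2.getRectSubPix(g,(1,1),tuple(map(float,p)))[0,0])
        best.append((np.mean(v),a_))
    best.sort();b=np.array(best[:5])
    print("needle",b[:,1].round(2),b[:,0].round(0),"median",round(np.median([x[0] for x in best])))
    if show:cv2.imwrite(show,cv2.resize(a[165:285,215:385,::-1],None,fx=4,fy=4,interpolation=2))
E
python3 - <<'E'
from h import *
st();needle()
t=np.radians(-199.2-1.25*np.arange(0,100));P=75*np.c_[np.cos(t),np.sin(t)]
for k in range(0,92,4):print(-199.2-1.25*k,(P[k+1:k+5]-P[k]).round(1).tolist())
E
```

```text
Traceback (most recent call last):
  File "h.py", line 17, in st
    print(s["clock"],s["position"].round(4),"r",round(r*1e3,1),"ang",round(np.degrees(np.arctan2(d[1],d[0])),2),"Frad",round(f[:2]@u,2),"Ftan_ccw",round(f[:2]@[-u[1],u[0]],2),"w",s["width"].round(4))
                                                                                                                                                                                   ^^^^^^^^^^^^^^^^
AttributeError: 'float' object has no attribute 'round'
```

```bash
sed -i 's/s\["width"\].round(4)/round(s["width"],4)/' h.py
python3 - <<'E'
from h import *
st();needle()
t=np.radians(-199.2-1.25*np.arange(0,100));P=75*np.c_[np.cos(t),np.sin(t)]
for k in range(0,92,4):print(-199.2-1.25*k,(P[k+1:k+5]-P[k]).round(1).tolist())
E
```

```text
5.4667 [ 0.4637 -0.1234  0.1604] r 75.5 ang 159.67 Frad 4.25 Ftan_ccw -0.52 w 0.0276
needle [ 0.06  0.04  0.02  0.08 -0.  ] [16. 17. 29. 30. 41.] median 108
-199.2 [[0.6, 1.5], [1.1, 3.1], [1.8, 4.6], [2.4, 6.1]]
-204.2 [[0.7, 1.5], [1.4, 3.0], [2.2, 4.4], [2.9, 5.8]]
-209.2 [[0.8, 1.4], [1.7, 2.8], [2.5, 4.2], [3.4, 5.6]]
-214.2 [[0.9, 1.3], [1.9, 2.7], [2.9, 4.0], [3.9, 5.2]]
-219.2 [[1.0, 1.3], [2.1, 2.5], [3.2, 3.7], [4.4, 4.9]]
-224.2 [[1.2, 1.2], [2.3, 2.3], [3.5, 3.4], [4.8, 4.5]]
-229.2 [[1.3, 1.1], [2.5, 2.1], [3.8, 3.1], [5.1, 4.1]]
-234.2 [[1.3, 0.9], [2.7, 1.9], [4.1, 2.7], [5.5, 3.6]]
-239.2 [[1.4, 0.8], [2.8, 1.6], [4.3, 2.4], [5.8, 3.1]]
-244.2 [[1.5, 0.7], [3.0, 1.4], [4.5, 2.0], [6.0, 2.6]]
-249.2 [[1.5, 0.6], [3.1, 1.1], [4.6, 1.6], [6.2, 2.1]]
-254.2 [[1.6, 0.4], [3.2, 0.8], [4.8, 1.2], [6.4, 1.5]]
-259.2 [[1.6, 0.3], [3.2, 0.5], [4.8, 0.8], [6.5, 0.9]]
-264.2 [[1.6, 0.1], [3.3, 0.3], [4.9, 0.3], [6.5, 0.4]]
-269.2 [[1.6, 0.0], [3.3, -0.0], [4.9, -0.1], [6.5, -0.2]]
-274.2 [[1.6, -0.1], [3.3, -0.3], [4.9, -0.5], [6.5, -0.8]]
-279.2 [[1.6, -0.3], [3.2, -0.6], [4.8, -0.9], [6.4, -1.3]]
-284.2 [[1.6, -0.4], [3.2, -0.9], [4.7, -1.4], [6.3, -1.9]]
-289.2 [[1.5, -0.6], [3.1, -1.1], [4.6, -1.8], [6.1, -2.4]]
-294.2 [[1.5, -0.7], [3.0, -1.4], [4.4, -2.2], [5.8, -2.9]]
-299.2 [[1.4, -0.8], [2.8, -1.7], [4.2, -2.5], [5.6, -3.4]]
-304.2 [[1.3, -0.9], [2.7, -1.9], [4.0, -2.9], [5.2, -3.9]]
-309.2 [[1.3, -1.0], [2.5, -2.1], [3.7, -3.2], [4.9, -4.4]]
```

{"name": "drive_tool", "arguments": {
  "deltas": [
    {"linear": [0.6, 1.5, 0.5], "twist": 0, "claw": 0},
    {"linear": [1.1, 3.1, 1], "twist": 0, "claw": 0},
    {"linear": [1.8, 4.6, 1.5], "twist": 0, "claw": 0},
    {"linear": [2.4, 6.1, 2], "twist": 0, "claw": 0}
  ]
}}

```text
clock: 5.85
position: [0.4661, -0.1179, 0.1608]
ee_rot: [-0.0, 0.64, 0.768, -0.0]
contact_force: [0.3, -0.4, -1.0]
width: 0.0274
gripper_force: 22.0
```

{"name": "drive_tool", "arguments": {
  "deltas": [
    {"linear": [0.7, 1.5, 0], "twist": 0, "claw": 0},
    {"linear": [1.4, 3.0, 0], "twist": 0, "claw": 0}
  ]
}}

```text
clock: 6.02
position: [0.4677, -0.1147, 0.1607]
ee_rot: [-0.0, 0.64, 0.768, -0.0]
contact_force: [-1.3, -0.5, -0.8]
width: 0.0278
gripper_force: 22.1
```

Run:
```python
from h import *
st();needle()
```

```text
6.0167 [ 0.4677 -0.1147  0.1607] r 75.4 ang 152.43 Frad 0.89 Ftan_ccw 1.03 w 0.0278
needle [ 0.04  0.06  0.02 -0.    0.08] [11. 14. 21. 31. 33.] median 110
```

{"name": "drive_tool", "arguments": {
  "deltas": [
    {"linear": [0.8, 1.4, 0], "twist": 0, "claw": 0},
    {"linear": [1.5, 2.8, 0], "twist": 0, "claw": 0},
    {"linear": [2.3, 4.2, 0], "twist": 0, "claw": 0},
    {"linear": [3.2, 5.6, 0], "twist": 0, "claw": 0}
  ]
}}

```text
clock: 6.4
position: [0.4696, -0.1112, 0.1607]
ee_rot: [-0.0, 0.639, 0.769, -0.003]
contact_force: [-6.1, -8.6, 1.0]
width: 0.0276
gripper_force: 22.2
```

Run:
```python
from h import *
st();needle("pics/t2.png");st()
```

```text
6.4 [ 0.4696 -0.1112  0.1607] r 75.4 ang 149.38 Frad 0.93 Ftan_ccw 10.49 w 0.0276
needle [0.44 0.42 0.46 0.4  0.48] [23. 26. 26. 31. 33.] median 117
6.45 [ 0.4697 -0.1112  0.1608] r 75.4 ang 149.33 Frad 1.25 Ftan_ccw 8.47 w 0.0275
```

View pics/t2.png

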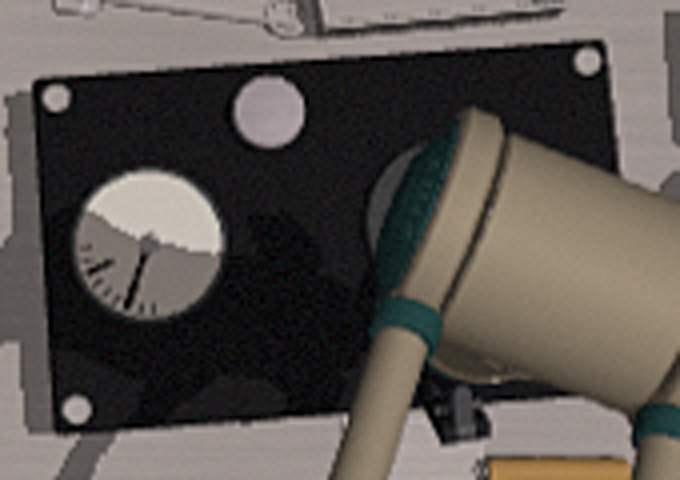

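The needle now points to crop (128,305), at about 0.44 rad, so the screw has bottomed and the needle sits on the first long mark. I'll push about 3 mm further.

{"name": "drive_tool", "arguments": {
  "deltas": [
    {"linear": [0.8, 1.3, 0], "twist": 0, "claw": 0},
    {"linear": [1.7, 2.7, 0], "twist": 0, "claw": 0},
    {"linear": [1.7, 2.7, 0], "twist": 0, "claw": 0}
  ]
}}

```text
clock: 6.7
position: [0.4706, -0.1096, 0.1607]
ee_rot: [0.0, 0.639, 0.769, -0.004]
contact_force: [-6.8, -11.4, 0.5]
width: 0.0275
gripper_force: 22.3
```

Run:
```python
from h import *
st();needle("pics/t3.png");st()
```

```text
6.7 [ 0.4706 -0.1096  0.1607] r 75.4 ang 147.96 Frad -0.25 Ftan_ccw 13.3 w 0.0275
needle [0.66 0.64 0.68 0.62 0.7 ] [26. 27. 30. 34. 38.] median 112
6.75 [ 0.4706 -0.1096  0.1607] r 75.4 ang 147.97 Frad 1.3 Ftan_ccw 12.59 w 0.0276
```

View pics/t3.png

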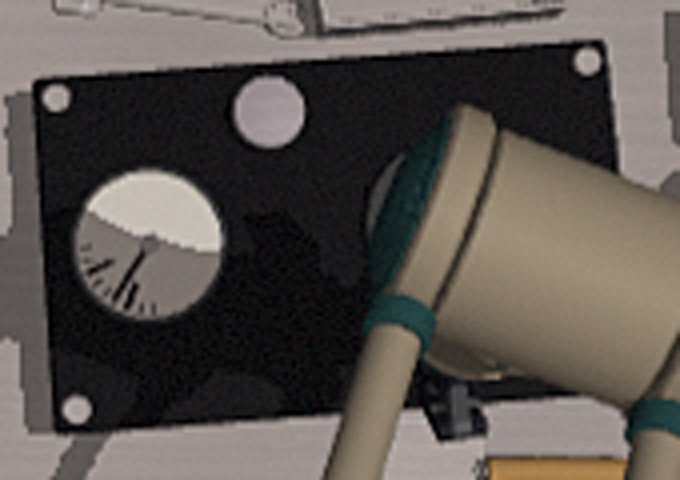

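The needle tip is at crop (122,300), about 0.65 rad. That is clearly past the first long mark at (130,295) and well short of the second at (98,268). Next I'll back off 90° from the measured 148.0°.

Run:
```python
from h import *
t=np.radians(np.r_[145.8,np.linspace(150,238,19)]);P=75*np.c_[np.cos(t),np.sin(t)]
print((P[1:13]-P[0]).round(1).tolist());print((P[13:]-P[12]).round(1).tolist())
```

```text
[[-2.9, -4.7], [-5.9, -10.3], [-8.3, -16.2], [-10.3, -22.3], [-11.7, -28.6], [-12.6, -34.9], [-13.0, -41.3], [-12.8, -47.7], [-12.0, -54.0], [-10.7, -60.3], [-8.9, -66.4], [-6.6, -72.4]]
[[2.8, -5.7], [6.1, -11.2], [9.9, -16.4], [14.1, -21.2], [18.7, -25.7], [23.6, -29.7], [28.9, -33.4]]
```

{"name": "drive_tool", "arguments": {
  "deltas": [
    {"linear": [-2.9, -4.7, 0], "twist": 0, "claw": 0},
    {"linear": [-5.9, -10.3, 0], "twist": 0, "claw": 0},
    {"linear": [-8.3, -16.2, 0], "twist": 0, "claw": 0},
    {"linear": [-10.3, -22.3, 0], "twist": 0, "claw": 0},
    {"linear": [-11.7, -28.6, 0], "twist": 0, "claw": 0},
    {"linear": [-12.6, -34.9, 0], "twist": 0, "claw": 0},
    {"linear": [-13.0, -41.3, 0], "twist": 0, "claw": 0},
    {"linear": [-12.8, -47.7, 0], "twist": 0, "claw": 0},
    {"linear": [-12.0, -54.0, 0], "twist": 0, "claw": 0},
    {"linear": [-10.7, -60.3, 0], "twist": 0, "claw": 0},
    {"linear": [-8.9, -66.4, 0], "twist": 0, "claw": 0},
    {"linear": [-6.6, -72.4, 0], "twist": 0, "claw": 0}
  ]
}}

```text
clock: 7.75
position: [0.4658, -0.1798, 0.1609]
ee_rot: [-0.0, 0.64, 0.768, -0.001]
contact_force: [-3.1, 0.5, -2.2]
width: 0.0271
gripper_force: 22.0
```

{"name": "drive_tool", "arguments": {
  "deltas": [
    {"linear": [2.8, -5.7, 0], "twist": 0, "claw": 0},
    {"linear": [6.1, -11.2, 0], "twist": 0, "claw": 0},
    {"linear": [9.9, -16.4, 0], "twist": 0, "claw": 0},
    {"linear": [14.1, -21.2, 0], "twist": 0, "claw": 0},
    {"linear": [18.7, -25.7, 0], "twist": 0, "claw": 0},
    {"linear": [23.6, -29.7, 0], "twist": 0, "claw": 0},
    {"linear": [28.9, -33.4, 0], "twist": 0, "claw": 0},
    {"linear": [28.9, -33.4, 0], "twist": 0, "claw": 0},
    {"linear": [28.9, -33.4, 0], "twist": 0, "claw": 0}
  ]
}}

```text
clock: 8.5
position: [0.4963, -0.2137, 0.1611]
ee_rot: [0.001, 0.64, 0.768, -0.0]
contact_force: [-2.1, -4.0, -4.6]
width: 0.0273
gripper_force: 21.8
```

Run:
```python
from h import *
st();needle()
```

```text
8.5 [ 0.4963 -0.2137  0.1611] r 74.6 ang -120.82 Frad 4.55 Ftan_ccw 0.23 w 0.0273
needle [ 0.04  0.06  0.02 -0.   -0.02] [24. 33. 33. 43. 53.] median 187
```

{"name": "drive_tool", "arguments": {
  "deltas": [
    {"linear": [0, 0, 0], "twist": 0, "claw": 0.6},
    {"linear": [0, 0, 0], "twist": 0, "claw": 0.6},
    {"linear": [0, 0, 0], "twist": 0, "claw": 0.6},
    {"linear": [0, 0, 0], "twist": 0, "claw": 0.6},
    {"linear": [0, 0, 30], "twist": 0, "claw": 0.6},
    {"linear": [0, 0, 65], "twist": 0, "claw": 0.6},
    {"linear": [0, 0, 105], "twist": 0, "claw": 0.6},
    {"linear": [-30, 0, 125], "twist": 0, "claw": 0.6},
    {"linear": [-60, 0, 135], "twist": 0, "claw": 0.6},
    {"linear": [-60, 0, 135], "twist": 0, "claw": 0.6},
    {"linear": [-60, 0, 135], "twist": 0, "claw": 0.6},
    {"linear": [-60, 0, 135], "twist": 0, "claw": 0.6}
  ]
}}

```text
clock: 9.55
position: [0.4356, -0.2122, 0.2962]
ee_rot: [0.001, 0.64, 0.768, 0.001]
contact_force: [0.3, 0.3, -0.9]
width: 0.0511
gripper_force: 0.0
```

Run:
```python
from h import *
st()
c=eyes.camera_model("wrist");w=eyes.get_image("wrist");cv2.imwrite("pics/w4f.png",w[:,:,::-1])
import pickle;pickle.dump(c,open("cm.pkl","wb"))
p=c["R"]@np.array([.534,-.1465,.1])+c["t"]
q=np.arctan2(np.hypot(p[0],p[1]),p[2])*c["intrinsics"][0,0]*p[:2]/np.hypot(p[0],p[1])+c["intrinsics"][:2,2];print(q)
x,y=(q-[75,65]).astype(int);x=max(x,0);y=max(y,0);print("crop",x,y)
cv2.imwrite("pics/w4.png",cv2.resize(w[y:y+130,x:x+160,::-1],None,fx=4.5,fy=4.5,interpolation=2))
```

```text
9.55 [ 0.4356 -0.2122  0.2962] r 117.0 ang -147.67 Frad -0.35 Ftan_ccw -0.08 w 0.0511
[345.87089048 130.96619651]
crop 270 65
```

View pics/w4.png

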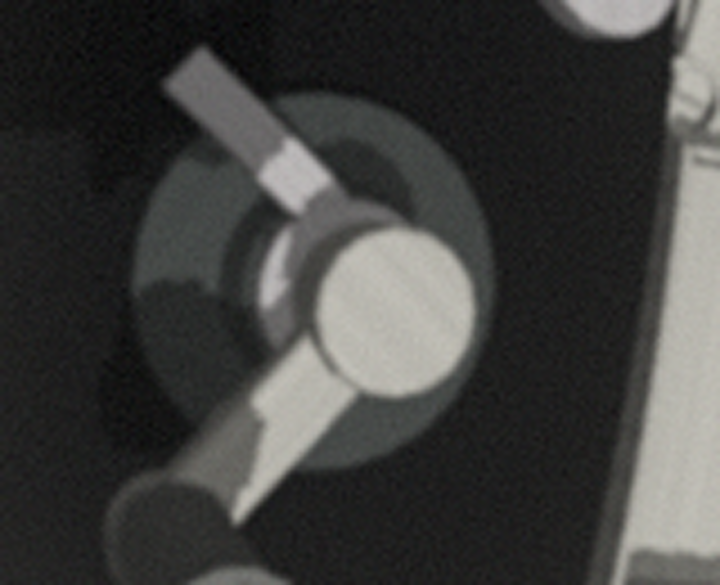

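The crop shows the drag hand pointing up-left, with tip corners at (204,45) and (163,84). The crank arm points down-left, with edges (310,335)-(170,468) and (358,392)-(240,525). I'll convert both to world angles.

Run:
```python
from h import *
import pickle
cm=pickle.load(open("cm.pkl","rb"))
W=lambda p,z:onz("wrist",(270+(p[0]+.5)/4.5-.5,65+(p[1]+.5)/4.5-.5),z,cm)[:2]
def ang(a,b,z):
    A,B=W(a,z),W(b,z);d=B-A;return round(np.degrees(np.arctan2(d[1],d[0])),2),A.round(4),B.round(4)
print("hand",ang((345,190),(204,45),.103),ang((300,215),(163,84),.103))
print("arm",ang((310,335),(170,468),.130),ang((358,392),(240,525),.130))
print("tip",W((183.5,64.5),.103))
g=cv2.imread("pics/w4f.png",0)
# subpixel edges by Canny+fitLine in strips along the lines above
def refine(a,b,z,h=3):
    f=lambda p:np.array([270+(p[0]+.5)/4.5-.5,65+(p[1]+.5)/4.5-.5])
    A,B=f(a),f(b);d=(B-A)/np.linalg.norm(B-A);n=np.array([-d[1],d[0]]);pts=[]
    for t in np.linspace(.1,.9,20):
        q=A+t*(B-A);s=np.arange(-h,h+.01,.25)
        v=np.array([cv2.getRectSubPix(g.astype(np.float32),(1,1),tuple(map(float,q+n*k)))[0,0] for k in s])
        e=np.abs(np.gradient(v));pts.append(onz("wrist",q+n*(s*e**2).sum()/(e**2).sum(),z,cm)[:2]) 
    l=cv2.fitLine(np.array(pts,np.float32)*1000,cv2.DIST_HUBER,0,.01,.01).ravel()
    v=l[:2]*np.sign(l[:2]@(W(b,z)-W(a,z)));m=np.array([-v[1],v[0]]);return round(np.degrees(np.arctan2(v[1],v[0])),2),l[2:].round(1)
print("hand",refine((255,97),(204,45),.103),refine((255,172),(163,84),.103))
print("arm",refine((300,345),(180,460),.130),refine((350,400),(245,520),.130))
```

```text
hand (np.float64(147.7), array([ 0.5272, -0.1195]), array([ 0.4847, -0.0926])) (np.float64(149.33), array([ 0.5171, -0.1284]), array([ 0.4767, -0.1044]))
arm (np.float64(-124.47), array([ 0.5178, -0.1553]), array([ 0.4922, -0.1926])) (np.float64(-119.14), array([ 0.5328, -0.1659]), array([ 0.5121, -0.2029]))
tip [ 0.48067692 -0.09855823]
hand (np.float64(148.41), array([493., -98.], dtype=float32)) (np.float64(150.61), array([ 489.2, -112.5], dtype=float32))
arm (np.float64(-125.24), array([ 504.3, -174.7], dtype=float32)) (np.float64(-120.42), array([ 521.5, -185.6], dtype=float32))
```

{"name": "drive_tool", "arguments": {
  "deltas": [
    {"linear": [-40, -30, 0], "twist": 0, "claw": 0.6},
    {"linear": [-80, -60, 0], "twist": 0, "claw": 0.6},
    {"linear": [-110, -100, 20], "twist": 0, "claw": 0.6},
    {"linear": [-120, -140, 20], "twist": 0, "claw": 0.6},
    {"linear": [-120, -160, 20], "twist": 0, "claw": 0.6},
    {"linear": [-120, -160, 20], "twist": 0, "claw": 0.6},
    {"linear": [-120, -160, 20], "twist": 0, "claw": 0.6}
  ]
}}

```text
clock: 10.18
position: [0.3152, -0.3747, 0.3147]
ee_rot: [-0.001, 0.641, 0.767, 0.0]
contact_force: [0.5, 0.2, 0.0]
width: 0.0516
gripper_force: 0.0
```

Run:
```python
from h import *
st();a=np.mean([eyes.get_image("top").astype(float) for _ in range(4)],0).astype(np.uint8)
cv2.imwrite("pics/t5f.png",a[:,:,::-1])
cv2.imwrite("pics/t5.png",cv2.resize(a[182:262,290:380,::-1],None,fx=7,fy=7,interpolation=2))
```

```text
10.1833 [ 0.3152 -0.3747  0.3147] r 314.3 ang -134.26 Frad -0.45 Ftan_ccw 0.2 w 0.0516
```

View pics/t5.png

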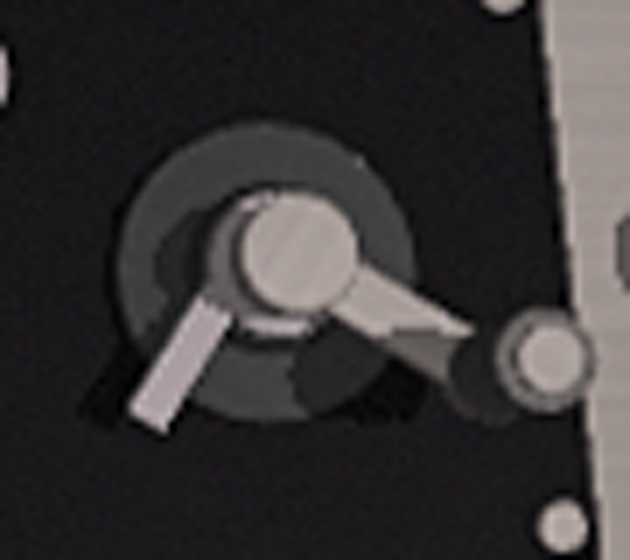

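The crop shows the pin head at (553,357), the hub cap at (299,253), and the drag-hand bar with edges (200,300)-(130,410) and (232,322)-(166,434).

Run:
```python
from h import *
W=lambda x,y,z:onz("top",(290+(x+.5)/7-.5,182+(y+.5)/7-.5),z)[:2]*1e3
# circles refined: pin head by bright blob centroid, before and after
def head(f,x,y,h=5,th=125):
    g=cv2.imread(f,0).astype(float);ys,xs=np.mgrid[y-h:y+h+1,x-h:x+h+1];w=np.clip(g[y-h:y+h+1,x-h:x+h+1]-th,0,None)*(np.hypot(xs-x,ys-y)<h);return (xs*w).sum()/w.sum(),(ys*w).sum()/w.sum()
p1=onz("top",(369.3,200.2),.204)[:2]*1e3;p2=W(553,357,.204)
print(head("pics/top0.png",369,200),(290+553.5/7-.5,182+357.5/7-.5),head("pics/t5f.png",369,233))
m=(p1+p2)/2;d=p2-p1;L=np.hypot(*d);n=np.array([-d[1],d[0]])/L;h=np.sqrt(75**2-(L/2)**2)
for c in(m+n*h,m-n*h,np.array([534,-146.5])):
    a=lambda p:round(np.degrees(np.arctan2(*(p-c)[::-1])),2)
    print("centre",c.round(1),a(p1),a(p2),np.hypot(*(p2-c)).round(1))
for e in(((200,300),(130,410)),((232,322),(166,434)),((216,311),(147,422))):
    A,B=W(*e[0],.103),W(*e[1],.103);v=B-A;print("hand",np.degrees(np.arctan2(v[1],v[0])).round(2),B.round(1))
for e in(((355,260),(473,332)),((335,312),(450,388))):
    A,B=W(*e[0],.13),W(*e[1],.13);v=B-A;print("arm",np.degrees(np.arctan2(v[1],v[0])).round(2))
# min-area rect of the hand bar
g=cv2.imread("pics/t5f.png",0);b=cv2.resize(g[182:262,290:380],None,fx=7,fy=7,interpolation=cv2.INTER_CUBIC)
k=np.zeros_like(b);cv2.fillPoly(k,[np.array([[205,320],[225,330],[190,450],[110,420]])],1)
ys,xs=np.nonzero((b>100)&(k>0));q=np.array([W(x,y,.103) for x,y in zip(xs,ys)],np.float32)
r=cv2.minAreaRect(q);print("bar",r)
mu=cv2.fitLine(q,cv2.DIST_L2,0,.01,.01).ravel();print(np.degrees(np.arctan2(mu[1],mu[0])))
```

```text
(np.float64(368.90569948186527), np.float64(199.9357512953368)) (368.57142857142856, 232.57142857142856) (np.float64(368.42105263157896), np.float64(232.83076225045372))
centre [ 528.6 -278.3] 59.63 115.34 75.0
centre [ 534.4 -145.8] -64.66 -120.37 75.0
centre [ 534.  -146.5] -64.14 -120.39 74.2
hand 147.62 [484.2 -94.2]
hand 149.45 [ 476.3 -106.3]
hand 148.16 [480.2 -99.9]
arm -120.86
arm -122.92Traceback (most recent call last):
  File "<stdin>", line 19, in <module>
  File "<stdin>", line 2, in <lambda>
  File "h.py", line 10, in onz
    o,d=ray(n,px,cm);return o+d*(z-o[2])/d[2]
        ~~~^^^^^^^^^
  File "h.py", line 4, in ray
    c=cm or eyes.camera_model(n);K=c["intrinsics"];u=(np.array(px,float)-K[:2,2])/K[0,0]
            ~~~~~~~~~~~~~~~~~^^^
ValueError: time passes only in moves, steps and waits
```

The estimates put the crank 88–91° back from the drag hand (most near 90°), the robot is clear of everything, and the bystanders look undisturbed. I'm handing in.

```bash
python3 -c "
from rig import manip
print(manip.sign_off())"
```

```text
the job is handed in; nothing more can be done
None
```

The crank was wound to the bottom with the needle at about 0.65 rad (between the two long marks), backed off about 90° (estimates 88–91°) from the drag hand, released and handed in at about 10 s.

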